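Swing the weighing pan's handle inward and seat the pan on the counting scale

TASK

The weighing pan on the counting scale was put back crooked: its handle sticks out sideways over the neighbouring counting pans and its foot ring is riding up on the three rods under it. Without lifting the pan off the scale, swing its handle round towards the robot, clear of the other pans, gently feeling for the place where the pan drops down over the rods and sits level and home, then let go. Do not wrench the pan against the scale once it has dropped, and leave the other pans and the marker pot where they stand.

Things in the scene. Friction and masses are not known exactly. Their poses are not given: they have to be found in the camera images.
- scale: Bench counting scale, fixed: grey housing 236 x 236 mm, 50 mm high, with a 206 mm square steel load plate on it, top 56 mm above the bench. Origin: on the bench under the plate's centre; z up, x to the scale's back, away from the robot, y to its left. The pan seats with its handle towards the scale's -x side (the robot's), up to 0.3 rad to either side: the exact place must be felt for.
- scale_plate (a point): Centre of the load plate, on its top face. On the plate, hidden under the pan, is the spider: a round centring boss (diameter 136, height 15 mm) and three round level rods, 7 mm thick, 120 degrees apart, lying on the plate out to 88 mm from its centre. It is clamped, does not turn, and may stand up to 0.3 rad off square either way, which cannot be seen.
- indicator (a point): Top middle of the white indicator (display), about 130 mm above the bench, fixed to the scale's right (-y) side by a bracket; 130 mm wide, 60 mm deep. It blocks the way round by the back and right: swing the handle from the scale's left (+y) side round to its -x side.
- pan: The weighing pan, loose, 0.5 to 0.9 kg: round steel bowl, rim diameter 200 mm, rim 60 mm above its origin, with a straight black handle. Origin: pan's centre at the lower edge of its foot ring; x along the handle, outwards; z up. Riding on the rods (at the start) the origin is 63 mm above the bench; seated, 56 mm. Swing slowly (about 0.05 m/s at the grip): a brisk sweep hits the stop hard before it can be felt.
- pan_grip (a point): Middle of the handle's grip, 165 mm from the pan's centre, 52 mm above its origin. The grip is 24 mm wide, 14 mm thick, and runs from 113 to 225 mm from the centre. Turning takes about 1 to 3 N sideways here; once dropped, push with no more than 25 N. Pressing down with over 1 N can tip the pan, and a firm pinch holds it up so that it cannot drop: better push or loosely guide the handle.
- pan_tip (a point): Outer end of the handle, 225 mm from the pan's centre and 52 mm above its origin.
- pan_ring (a point): Centre of the foot ring at its top, 18 mm above the pan's origin. The ring (outer diameter 156, inner 140 mm, 18 mm high) turns round the boss with 2 mm play. It has three notches 14 mm wide, at 60, 180 and 300 degrees from the handle. Brought over the rods within about 0.03 rad, the pan drops 7 mm; then it turns 0.04 rad at most and the handle meets a hard stop. The next seats, 120 degrees off, are wrong.
- shallow_pan: Neighbouring counting pan on the bench, loose: round aluminium dish of 140 mm rim diameter, 32 mm high, black handle 18 mm wide along its x reaching to 178 mm from the centre, some yellow magnets in it. Origin: centre of its underside. Leave alone.
- deep_pan: Neighbouring counting pan on the bench, loose: round aluminium dish of 120 mm rim diameter, 52 mm high, grey handle 18 mm wide along its x reaching to 168 mm from the centre, some red magnets in it. Origin: centre of its underside. Leave alone.
- marker_pot: Blue round pot of 74 mm diameter, 90 mm high, with markers standing in it up to 147 mm above the bench, loose. Origin: centre of its underside. Leave alone.

How it is judged:
By the outcome, as a careful person would: the job done as asked, in the order asked, and still so for the second after the job is handed in, with the robot touching nothing.
It also fails if it takes over 56 s, if anything falls off the work surface, if the arm or the gripper's body presses on something with over 40 N, if the wrist force passes 120 N, or if a joint passes its speed limit or range.

ROBOT

A 6-joint arm with a two-finger parallel gripper is mounted at the origin on the work surface. World frame = base frame: x ahead of the robot, y to its left, z up, the work surface at z = 0. Lengths are in m, angles in rad, forces in N, time in s.
With the tool pointing down it reaches from about 0.3 to 0.875 m from the base axis. Payload 6.4 kg.
Tool frame: the origin (TCP) lies between the finger pads; the fingertips stand 25 mm ahead of it and the grasp point (between the pads) lies 6 mm ahead of it; y points along the fingers, x is the direction in which the jaws open and shut, and the axes are right-handed (so a half turn about y gives the same grasp; the last joint's range is limited). The gripper opens to 85 mm and grips with 20 to 120 N. Pads are 22 mm wide; open, the fingers measure 114 mm over their backs; the gripper's body (76 mm by 85 mm) begins 54 mm behind the grasp point. The pads swing forward as they close: fully open they stand 13 mm farther back than shut.
Start: joints at [-1.469, 0.181, 1.607, -0, 1.354, -0.206], TCP at [0.174, -0.548, 0.256] pointing down, gripper open.
Joint ranges: [-2.99, 2.99], [-0.89, 2.07], [0.3, 2.58], [-1.14, 4.28], [0, 2.63], [-3.12, 3.12]. Speed limits (rad/s): [2.57, 2.57, 3.01, 3.14, 3.14, 3.14].

INTERFACE

Orientations are given as a unit quaternion [w, x, y, z].
In Python, from bench import ctrl, vision, ticket, find_in, regions_of, pinpoint gives the robot as it stands.
- The arm moves only by the tool apply_moves, never from a script. Its argument "increments" is a list of rows, each an object of numbers: "x", "y", "z": the shift along the tool's x, y, z in cm; "ax", "ay", "az": the turn, a rotation vector about the tool's x, y, z in rad; "grip": the closure, from 0 (fully open) to 1 (shut). A call has 1 to 12 rows; each row is the pose to reach, as a shift and turn from the pose measured when the call began, along the tool's axes at that moment; what a row does not reach only later rows make up. A row lasts 1/8 s, in which the tool goes at most 62.5 mm and 10.7 degrees, less where a joint would pass 70% of its speed; a pose out of reach is approached as far as the arm can. A call with a gripper value outside its range is refused whole. The fingers move at their own pace and stop on an object; the grip force is fixed at half the most. Time passes only in rows, so rows that repeat a pose let the fingers close. It gives the time, the measured TCP pose, the force and the opening at its end, in the units of the state.
- ctrl.get_obs(): the state, without advancing time (a new reading comes with each control period).
- vision.camera(name): name is "scene" or "top"; returns the picture (420x560x3 uint8, red, green, blue); there is no depth.
- vision.camera_params(name): a dict with "intrinsics" (3x3 intrinsics, pixels), "k1" (the pictures are not rectified: a ray, as slopes to the right and down, at radius r is drawn at 1 + k1 r^2 times it, then the intrinsics apply), "R" (3x3) and "t" (3): a world point X has camera coordinates R X + t. Camera axes: x right, y down, z forward; pixel columns grow to the right and rows downward; lengths in m; the calibration is good to about 2 mm. A picture is of the moment at which its call begins. camera_params takes no time and is no camera call.
- ticket.hand_in(): hands the job in, once; it reports no verdict.
Trained networks look in the newest picture that a camera, given by its name, has taken for a name from the list of things; names that differ only in an ending like _2 or _b are one class to them, and where a whole thing is asked for, a point or a joint stands for the part that bears it (a point fixed in the world has none). Each returns a list of dicts, best first, with "p" (0 to 1); they miss things now and then, are a little off and sometimes report something else, mostly with a low value. They report only what shows in the picture. A call takes as long as a camera call.
- find_in(camera, query): "rect" ([centre column, centre row, width, height] in pixels, round what is visible of it).
- regions_of(camera, query): "mask" (420x560 bool, what is visible of it) and "rect" ([centre column, centre row, width, height] in pixels, round what is visible of it).
- pinpoint(camera, query): "xy" ([column, row] in pixels: a listed point, or the origin of a listed thing).
The state is a dict: "time_s": time; "q": joint angles; "dq": joint speeds; "joint_efforts": joint torques, N m; "eef_pos": TCP position; "eef_rot": TCP orientation; "wrist_force": force on the tool from outside, world axes, zero at the start; "torque": the same for the moment, N m; "opening": opening from 0.0 (shut) to 1.0 (fully open).
Only numpy, scipy, OpenCV 4.12 (cv2) and the standard library are available. Lean on these libraries where they do the work, as an engineer would, in place of code of your own. Each camera call takes 0.05 s, during which the arm holds its last target.

## Working session

There is one attempt and no reset: what is moved stays moved. The work goes in short steps, Python scripts to look and compute and a tool call to move; the robot and the scene stay as the last step left them, time stands still between calls to the robot, and variables do not carry over. Pictures are saved under pics/ and viewed, and the job is handed in when it is done.

Besides the shell and the picture viewer there is one more tool, called after "Call:" by a JSON object that holds its "method" and its "body", one argument or row to a line. apply_moves: Moves the arm, as the interface text tells. Its arguments: {"type":"object","properties":{"increments":{"type":"array","items":{"type":"object","properties":{"x":{"type":"number"},"y":{"type":"number"},"z":{"type":"number"},"ax":{"type":"number"},"ay":{"type":"number"},"az":{"type":"number"},"grip":{"type":"number"}}}}},"required":["increments"]}

```bash
ls; mkdir -p pics
cat > h.py <<'E'
from bench import ctrl, vision, ticket, find_in, regions_of, pinpoint
import numpy as np, cv2
def P(n):
    p=vision.camera_params(n); return np.array(p["intrinsics"]),p["k1"],np.array(p["R"]),np.array(p["t"])
def proj(n,X):
    K,k,R,t=P(n); c=R@np.array(X)+t; s=c[:2]/c[2]; s=s*(1+k*(s@s)); return (K@np.r_[s,1])[:2]
def onz(n,uv,z):
    K,k,R,t=P(n); d=np.linalg.solve(K,np.r_[uv,1])[:2]; s=d.copy()
    for _ in range(30): s=d/(1+k*(s@s))
    r=R.T@np.r_[s,1]; o=-R.T@t; return o+r*(z-o[2])/r[2]
def shot(n,f):
    im=vision.camera(n); cv2.imwrite(f"pics/{f}.png",cv2.cvtColor(im,cv2.COLOR_RGB2BGR)); return im
E
python3 - <<'E'
from h import *
print(ctrl.get_obs())
Z=dict(scale_plate=.056,indicator=.13,pan=.063,pan_grip=.115,pan_tip=.115,pan_ring=.081,shallow_pan=0,deep_pan=0,marker_pot=0,scale=0)
for n in("scene","top"):
    shot(n,n+"0")
    print(n,-P(n)[2].T@P(n)[3])
    for q in Z:
        for r in pinpoint(n,q)[:1]: print(q,round(r["p"],2),np.round(r["xy"],1),onz(n,r["xy"],Z[q]).round(3))
E
```

```text
pics
{'time_s': 0.0, 'q': array([-1.46932304e+00,  1.81531276e-01,  1.60799886e+00,  1.89475636e-05,
        1.35379906e+00, -2.06290729e-01]), 'dq': array([-9.38569903e-04, -8.96185108e-04, -4.31136809e-05, -5.16311845e-04,
       -1.81128691e-04,  1.09075922e-03]), 'joint_efforts': array([ 6.49719295e-04, -4.44865787e+01, -3.51345670e+01, -2.63292577e-04,
        8.89660267e-03, -1.15713348e-05]), 'eef_pos': array([ 0.17415884, -0.54746248,  0.25539403]), 'eef_rot': array([ 0.57118905, -0.57026773,  0.417861  , -0.41704912]), 'wrist_force': array([-0.11554222,  0.09634462, -0.18602099]), 'torque': array([-0.02446273, -0.00453655, -0.01673226]), 'opening': 1.0019060539594289}
scene [ 0.9189133  -0.53287947  0.705841  ]
indicator 0.82 [293.7 285.7] [ 0.733 -0.213  0.13 ]
pan 0.74 [298.6 226.8] [ 0.634 -0.041  0.063]
pan_grip 0.91 [272.2 165.4] [0.497 0.046 0.115]
pan_tip 0.89 [262.1 152.2] [0.446 0.073 0.115]
pan_ring 0.72 [301.4 219.9] [ 0.636 -0.034  0.081]
shallow_pan 0.83 [332.  178.1] [0.582 0.214 0.   ]
deep_pan 0.83 [260.5 168.6] [0.396 0.127 0.   ]
marker_pot 0.73 [297.8 228.4] [0.608 0.001 0.   ]
scale 0.8 [292.6 241.2] [ 0.62 -0.04  0.  ]
top [ 0.4967067  -0.02541836  0.92188124]
indicator 0.55 [370.3 135. ] [ 0.737 -0.207  0.13 ]
pan 0.77 [285.8 196.7] [ 0.629 -0.041  0.063]
pan_grip 0.73 [242.2 266. ] [0.49  0.046 0.115]
pan_tip 0.26 [371.1 138.6] [ 0.734 -0.211  0.115]
pan_ring 0.79 [283.8 193.9] [ 0.632 -0.036  0.081]
shallow_pan 0.8 [175.9 217.8] [0.597 0.201 0.   ]
deep_pan 0.61 [208.5 305.6] [0.405 0.13  0.   ]
marker_pot 0.89 [401.9 209.6] [ 0.605 -0.299  0.   ]
```

View pics/scene0.png

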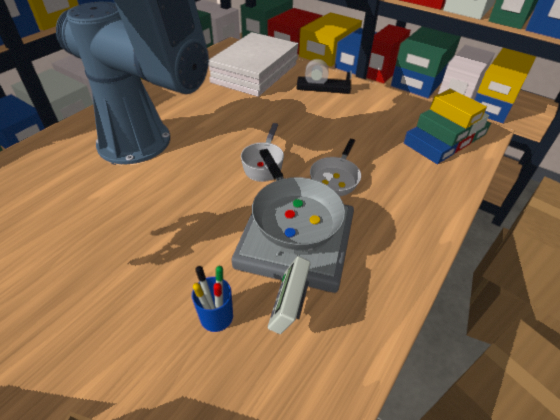

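View pics/top0.png

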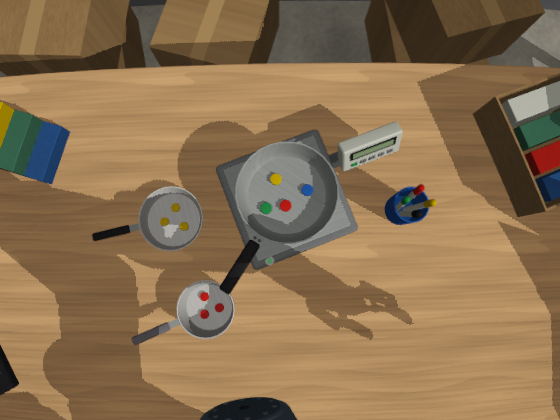

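```bash
cat > fit.py <<'E'
from h import *
from scipy.optimize import least_squares
def panfit(n,zr):
    vision.camera(n); r=regions_of(n,"pan")
    m=r[0]["mask"].astype(np.uint8)
    return r[0]["p"],m
E
python3 - <<'E'
from h import *
# scale corners (housing outer) by eye, top image
im=vision.camera("top")
c=[(217,172),(317,131),(357,228),(262,268)]
w=np.array([onz("top",p,.05)[:2] for p in c]);print(w.round(3),w.mean(0))
for a,b in((3,0),(2,1)): d=w[b]-w[a];print("x axis",np.arctan2(d[1],d[0]),np.linalg.norm(d))
for a,b in((2,3),(1,0)): d=w[b]-w[a];print("yaw from y",np.arctan2(-d[0],d[1]),np.linalg.norm(d))
r=regions_of("top","pan")[0]; print(r["p"],r["rect"])
v=im.copy(); v[r["mask"]]=v[r["mask"]]//2+[0,100,0]
r=regions_of("top","scale")
if r: v[r[0]["mask"]]=v[r[0]["mask"]]//2+np.array([100,0,0],np.uint8)
for tip in [(223,290),(257,240)]: print(onz("top",tip,.115))
cx=np.array([.632,-.040])
for a in np.linspace(0,2*np.pi,40):
    u=proj("top",[cx[0]+.1*np.cos(a),cx[1]+.1*np.sin(a),.123]); cv2.circle(v,tuple(int(round(x)) for x in u),1,(255,0,255),-1)
v=cv2.resize(v[100:320,130:430],None,fx=2.6,fy=2.6)
cv2.imwrite("pics/fit0.png",v[:,:,::-1])
E
```

```text
[[ 0.687  0.103]
 [ 0.772 -0.111]
 [ 0.562 -0.187]
 [ 0.484  0.011]] [ 0.62620428 -0.04610061]
x axis 0.42519893847495865 0.22206875697809753
x axis 0.35243258570973324 0.2227310866860764
yaw from y 0.37528885343598223 0.2133913526487903
yaw from y 0.3791252291211125 0.22956226968334065
0.62 [280.2, 217.4, 114.8, 152.5]
[0.44500258 0.08295415 0.115     ]
[0.53856595 0.01698963 0.115     ]
```

View pics/fit0.png

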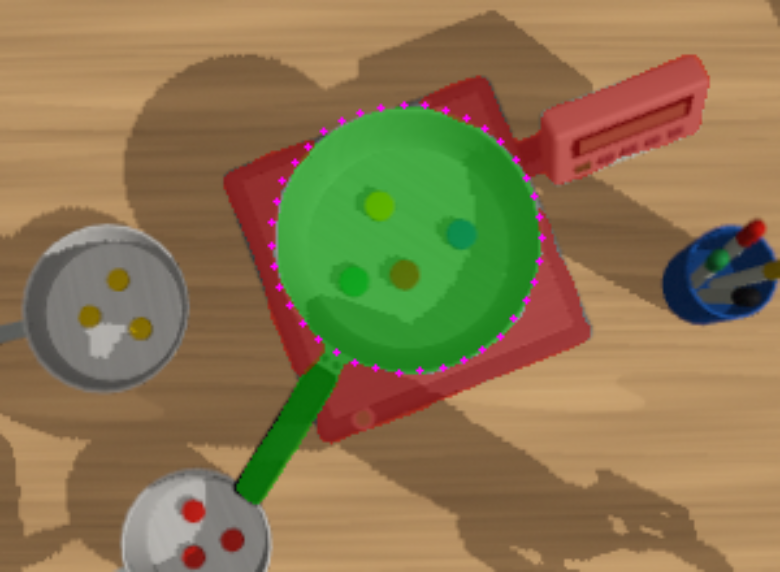

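The fit overlay matches: the pan rim is round pixel (287,193) and its handle runs from about (254,242) to (226,290), over the deep pan at (208,306). The scale yaw is about 0.38 rad.

```bash
cat > plan.py <<'E'
from h import *
from scipy.spatial.transform import Rotation as Ro
C=np.array([.629,-.042])
def target(th,r,z,flip=False):
    """handle direction th (world); tool x tangential, y down"""
    u=np.array([np.cos(th),np.sin(th),0]); y=np.array([0,0,-1.]); x=np.array([-u[1],u[0],0])*(-1 if flip else 1)
    return np.r_[C+r*u[:2],z],np.c_[x,y,np.cross(x,y)]
def cur():
    o=ctrl.get_obs(); q=o["eef_rot"]; return o,o["eef_pos"],Ro.from_quat([q[1],q[2],q[3],q[0]]).as_matrix()
def inc(p,R):
    o,p0,R0=cur(); return (R0.T@(p-p0)*100).round(2), Ro.from_matrix(R0.T@R).as_rotvec().round(3)
E
python3 - <<'E'
from plan import *
a=onz("top",(253.8,242.3),.12);b=onz("top",(226.2,290.4),.12);print(a,b)
d=b-a;print("handle angle",np.arctan2(d[1],d[0]),"from centre",np.arctan2(*(b[:2]-C)[::-1]),np.linalg.norm(b[:2]-C))
th=np.arctan2(*((.49,.046)-C)[::-1]);print("grip",th)
th=2.57
print(target(th,.165,.2)[0])
for f in (0,1):print(inc(*target(th,.165,.2,f)))
print(cur()[2])
E
```

```text
[0.53406232 0.02286389 0.12      ] [0.4444802  0.07624886 0.12      ]
handle angle 2.604168695418447 from centre 2.5716792091901945 0.21915827029868096
grip 2.5771944341754134
[0.49022832 0.04726042 0.2       ]
(array([-47.15,   5.63,  48.15]), array([ 0.   ,  0.879, -0.   ]))
(array([-47.15,   5.63,  48.15]), array([-0.   , -2.262, -0.   ]))
[[ 3.02972322e-01 -1.38998692e-05  9.52999356e-01]
 [-9.52999355e-01  2.07398778e-05  3.02972323e-01]
 [-2.39763659e-05 -1.00000000e+00 -6.96295748e-06]]
```

Call:
{"method": "apply_moves", "body": {
  "increments": [
    {"x": -4,"y": 0.4,"z": 4,"ay": 0.07,"grip": 0.4},
    {"x": -8,"y": 0.8,"z": 8.2,"ay": 0.15,"grip": 0.4},
    {"x": -12,"y": 1.2,"z": 12.3,"ay": 0.22,"grip": 0.4},
    {"x": -16,"y": 1.6,"z": 16.3,"ay": 0.3,"grip": 0.4},
    {"x": -20,"y": 2,"z": 20.4,"ay": 0.37,"grip": 0.4},
    {"x": -24,"y": 2.5,"z": 24.5,"ay": 0.45,"grip": 0.4},
    {"x": -28,"y": 3,"z": 28.6,"ay": 0.52,"grip": 0.4},
    {"x": -32,"y": 3.5,"z": 32.7,"ay": 0.6,"grip": 0.4},
    {"x": -36,"y": 4,"z": 36.8,"ay": 0.67,"grip": 0.4},
    {"x": -40,"y": 4.5,"z": 40.8,"ay": 0.75,"grip": 0.4},
    {"x": -44,"y": 5,"z": 44.9,"ay": 0.82,"grip": 0.4},
    {"x": -47.1,"y": 5.6,"z": 48.1,"ay": 0.88,"grip": 0.4}
  ]
}}

```text
invalid input
```

Run:
```python
from plan import *
o=cur()[0];print(o["time_s"],o["q"],o["eef_pos"],o["wrist_force"],o["opening"])
print(inc(*target(2.58,.165,.2)))
shot("top","t1");shot("scene","s1")
```

```text
1.25 [-1.46927966e+00  1.80818733e-01  1.60698340e+00 -1.20080523e-05
  1.35381256e+00 -2.06290774e-01] [ 0.17422779 -0.54798627  0.25628595] [-0.66509282  0.01119697 -0.06360899] 1.0001078288979863
(array([-47.05,   5.63,  48.02]), array([ 0.   ,  0.869, -0.   ]))
```

Call:
{"method": "apply_moves", "body": {
  "increments": [
    {"x": -4.0,"y": 0.4,"z": 4.0,"ax": 0,"ay": 0.07,"az": 0,"grip": 0.4},
    {"x": -8.0,"y": 0.8,"z": 8.2,"ax": 0,"ay": 0.15,"az": 0,"grip": 0.4}
  ]
}}

```text
time_s: 1.6
eef_pos: [0.2283, -0.446, 0.248]
eef_rot: [0.537, -0.537, 0.46, -0.46]
wrist_force: [0.3, -0.3, -0.0]
opening: 0.609
```

Run:
```python
from plan import *
print(inc(*target(2.58,.165,.2)))
```

```text
(array([-44.61,   4.81,  33.32]), array([-0.   ,  0.715, -0.   ]))
```

Call:
{"method": "apply_moves", "body": {
  "increments": [
    {"x": -4.5,"y": 0.5,"z": 3.3,"ax": 0,"ay": 0.07,"az": 0,"grip": 0.4},
    {"x": -9.0,"y": 1.0,"z": 6.7,"ax": 0,"ay": 0.14,"az": 0,"grip": 0.4},
    {"x": -13.5,"y": 1.5,"z": 10.0,"ax": 0,"ay": 0.22,"az": 0,"grip": 0.4},
    {"x": -18.0,"y": 2.0,"z": 13.4,"ax": 0,"ay": 0.29,"az": 0,"grip": 0.4},
    {"x": -22.5,"y": 2.5,"z": 16.8,"ax": 0,"ay": 0.36,"az": 0,"grip": 0.4},
    {"x": -27.0,"y": 3.0,"z": 20.2,"ax": 0,"ay": 0.43,"az": 0,"grip": 0.4},
    {"x": -31.5,"y": 3.5,"z": 23.5,"ax": 0,"ay": 0.5,"az": 0,"grip": 0.4},
    {"x": -36.0,"y": 4.0,"z": 26.9,"ax": 0,"ay": 0.58,"az": 0,"grip": 0.4},
    {"x": -40.5,"y": 4.4,"z": 30.2,"ax": 0,"ay": 0.65,"az": 0,"grip": 0.4},
    {"x": -44.6,"y": 4.8,"z": 33.3,"ax": 0,"ay": 0.715,"az": 0,"grip": 0.4},
    {"x": -44.6,"y": 4.8,"z": 33.3,"ax": 0,"ay": 0.715,"az": 0,"grip": 0.4},
    {"x": -44.6,"y": 4.8,"z": 33.3,"ax": 0,"ay": 0.715,"az": 0,"grip": 0.4}
  ]
}}

```text
time_s: 3.1
eef_pos: [0.4889, 0.0456, 0.2]
eef_rot: [0.342, -0.342, 0.619, -0.619]
wrist_force: [-0.4, -0.1, 0.3]
opening: 0.6
```

Run:
```python
from plan import *
o=cur()[0];print(o["time_s"],o["q"],o["eef_pos"],o["wrist_force"],o["opening"])
print(inc(*target(2.58,.165,.115)))
shot("top","t1");shot("scene","s1")
```

```text
3.1 [-1.49128039e-01  5.25329588e-02  1.86906289e+00 -1.90436177e-04
  1.22038656e+00  1.98182895e+00] [0.48888267 0.04561755 0.19999533] [-0.42136944 -0.09923765  0.26276184] 0.6004911786515593
(array([-0.05,  8.5 ,  0.03]), array([0.   , 0.001, 0.   ]))
```

View pics/s1.png

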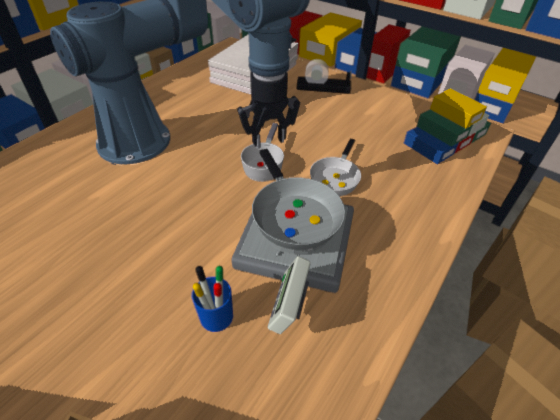

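View pics/t1.png

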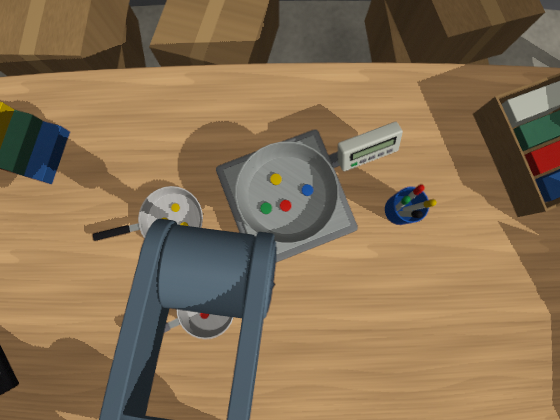

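Fingers straddle the handle in the scene view, with tips near columns 245 and 295 and the handle at (270,163). Descending.

Call:
{"method": "apply_moves", "body": {
  "increments": [
    {"x": 0,"y": 2,"z": 0,"ax": 0,"ay": 0,"az": 0,"grip": 0.4},
    {"x": 0,"y": 4,"z": 0,"ax": 0,"ay": 0,"az": 0,"grip": 0.4},
    {"x": 0,"y": 5.5,"z": 0,"ax": 0,"ay": 0,"az": 0,"grip": 0.4},
    {"x": 0,"y": 6.5,"z": 0,"ax": 0,"ay": 0,"az": 0,"grip": 0.4}
  ]
}}

```text
time_s: 3.7
eef_pos: [0.4886, 0.044, 0.1346]
eef_rot: [0.341, -0.341, 0.619, -0.619]
wrist_force: [-0.5, 0.5, -0.5]
opening: 0.6
```

Call:
{"method": "apply_moves", "body": {
  "increments": [
    {"x": 0,"y": 1,"z": 0,"ax": 0,"ay": 0,"az": 0,"grip": 0.4},
    {"x": 0,"y": 2.2,"z": 0,"ax": 0,"ay": 0,"az": 0,"grip": 0.4},
    {"x": 0,"y": 2.2,"z": 0,"ax": 0,"ay": 0,"az": 0,"grip": 0.4}
  ]
}}

```text
time_s: 4.08
eef_pos: [0.4879, 0.0441, 0.1116]
eef_rot: [0.341, -0.342, 0.62, -0.619]
wrist_force: [0.1, -0.0, 0.2]
opening: 0.603
```

Run:
```python
from plan import *
o=cur()[0];print(o["time_s"],o["eef_pos"],o["wrist_force"],o["opening"])
im=shot("scene","s2"); cv2.imwrite("pics/s2c.png",cv2.resize(im[80:280,180:400],None,fx=2.8,fy=2.8)[:,:,::-1])
# arc waypoint increments for circle of r .165 from th 2.58, steps in tool frame
th0=2.58
p0,R0=target(th0,.165,.112)
for k in range(1,13):
    p,R=target(th0+.04*k,.165,.112)
    print(k,(R0.T@(p-p0)*100).round(2),Ro.from_matrix(R0.T@R).as_rotvec().round(3))
```

```text
4.075 [0.48791159 0.044144   0.11159575] [ 0.10193498 -0.04238735  0.22309639] 0.6025593281335522
1 [0.66 0.   0.01] [ 0.   -0.04  0.  ]
2 [1.32 0.   0.05] [ 0.   -0.08  0.  ]
3 [1.98 0.   0.12] [ 0.   -0.12  0.  ]
4 [2.63 0.   0.21] [ 0.   -0.16  0.  ]
5 [3.28 0.   0.33] [ 0.  -0.2  0. ]
6 [3.92 0.   0.47] [ 0.   -0.24  0.  ]
7 [4.56 0.   0.64] [ 0.   -0.28  0.  ]
8 [5.19 0.   0.84] [ 0.   -0.32  0.  ]
9 [5.81 0.   1.06] [ 0.   -0.36  0.  ]
10 [6.43 0.   1.3 ] [ 0.  -0.4  0. ]
11 [7.03 0.   1.57] [ 0.   -0.44  0.  ]
12 [7.62 0.   1.86] [ 0.   -0.48  0.  ]
```

View pics/s2c.png

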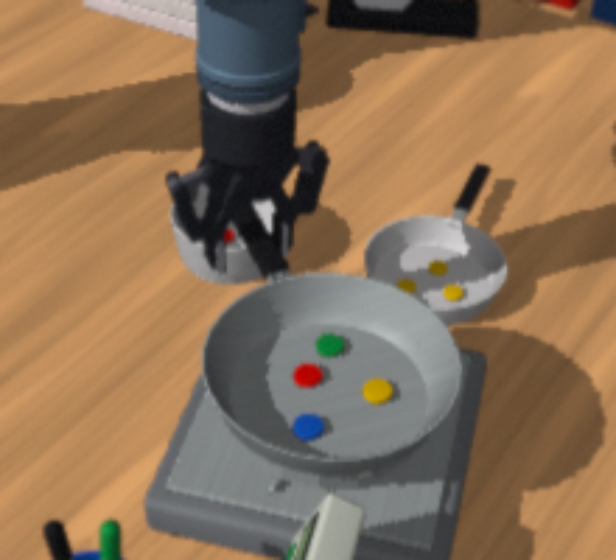

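Call:
{"method": "apply_moves", "body": {
  "increments": [
    {"x": 0.66,"y": 0,"z": 0.01,"ax": 0,"ay": -0.04,"az": 0,"grip": 0.4},
    {"x": 1.32,"y": 0,"z": 0.05,"ax": 0,"ay": -0.08,"az": 0,"grip": 0.4},
    {"x": 1.98,"y": 0,"z": 0.12,"ax": 0,"ay": -0.12,"az": 0,"grip": 0.4},
    {"x": 2.63,"y": 0,"z": 0.21,"ax": 0,"ay": -0.16,"az": 0,"grip": 0.4},
    {"x": 3.28,"y": 0,"z": 0.33,"ax": 0,"ay": -0.2,"az": 0,"grip": 0.4},
    {"x": 3.92,"y": 0,"z": 0.47,"ax": 0,"ay": -0.24,"az": 0,"grip": 0.4}
  ]
}}

```text
time_s: 4.88
eef_pos: [0.4726, 0.0086, 0.113]
eef_rot: [-0.414, 0.413, -0.573, 0.574]
wrist_force: [3.5, 2.8, -3.2]
opening: 0.601
```

```bash
cat > st.py <<'E'
from plan import *
import sys
def st(shotname=None):
    o,p,R=cur(); d=p[:2]-C; th=np.arctan2(d[1],d[0])%(2*np.pi)
    print("t",round(o["time_s"],2),"tool th",th.round(3),"yaw",(np.arctan2(R[1,2],R[0,2])%(2*np.pi)).round(3),"r",np.linalg.norm(d).round(4),"z",p[2].round(4),"F tool",(R.T@o["wrist_force"]).round(1),"F",o["wrist_force"].round(1),"T",o["torque"].round(2))
    if shotname:
        im=shot("scene",shotname); cv2.imwrite(f"pics/{shotname}c.png",cv2.resize(im[80:280,180:400],None,fx=2.8,fy=2.8)[:,:,::-1])
        for q,z in(("pan_tip",.115),("pan_grip",.115),("pan",.063)):
            for r in pinpoint("scene",q)[:1]:
                w=onz("scene",r["xy"],z); print(q,round(r["p"],2),np.round(r["xy"],1),w.round(3),np.arctan2(*(w[:2]-C)[::-1])%(2*np.pi))
if __name__=="__main__": st(sys.argv[1] if len(sys.argv)>1 else None)
E
python3 st.py s3
```

```text
t 4.88 tool th 2.829 yaw 5.961 r 0.1644 z 0.113 F tool [-3.8  3.2  2.5] F [ 3.5  2.8 -3.2] T [ 0.3  -0.53 -0.14]
pan_tip 0.76 [247.3 156.1] [0.426 0.039 0.115] 2.7646080329435927
pan_grip 0.63 [258.2 169.5] [0.479 0.014 0.115] 2.78526870077348
pan 0.65 [296.6 228.1] [ 0.633 -0.047  0.063] 5.358148929245938
```

View pics/s3c.png

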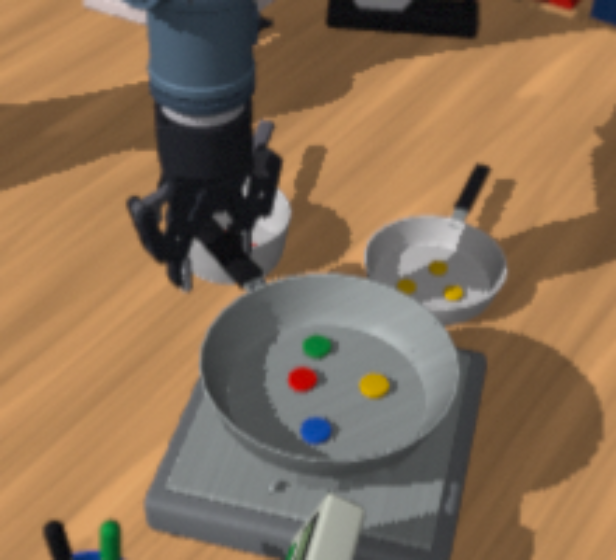

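Call:
{"method": "apply_moves", "body": {
  "increments": [
    {"x": -0.3,"y": 0.1,"z": 0,"ax": 0,"ay": 0,"az": 0,"grip": 0.4}
  ]
}}

```text
time_s: 5.2
eef_pos: [0.4726, 0.0114, 0.1118]
eef_rot: [0.412, -0.413, 0.574, -0.574]
wrist_force: [1.0, 0.2, 1.0]
opening: 0.598
```

```bash
python3 st.py
```

```text
t 5.2 tool th 2.812 yaw 5.958 r 0.1652 z 0.1118 F tool [-0.5 -1.   0.8] F [1.  0.2 1. ] T [ 0.03 -0.01 -0.03]
```

Call:
{"method": "apply_moves", "body": {
  "increments": [
    {"x": 0.58,"y": 0,"z": 0.01,"ax": 0,"ay": -0.035,"az": 0,"grip": 0.4},
    {"x": 1.15,"y": 0,"z": 0.04,"ax": 0,"ay": -0.07,"az": 0,"grip": 0.4},
    {"x": 1.73,"y": 0,"z": 0.09,"ax": 0,"ay": -0.105,"az": 0,"grip": 0.4},
    {"x": 2.3,"y": 0,"z": 0.16,"ax": 0,"ay": -0.14,"az": 0,"grip": 0.4}
  ]
}}

```text
time_s: 5.7
eef_pos: [0.467, -0.0101, 0.1118]
eef_rot: [0.452, -0.452, 0.544, -0.544]
wrist_force: [0.8, 2.8, -0.4]
opening: 0.599
```

```bash
python3 st.py s4
```

```text
t 5.7 tool th 2.947 yaw 6.099 r 0.1651 z 0.1118 F tool [-2.9  0.4  0.3] F [ 0.8  2.8 -0.4] T [ 0.41 -0.27 -0.05]
pan_tip 0.96 [238.3 160. ] [0.418 0.013 0.115] 2.8854261548341684
pan_grip 0.81 [252. 173.] [ 0.475 -0.005  0.115] 2.90579278236288
pan 0.62 [298.4 226.4] [ 0.633 -0.041  0.063] 0.30129475117076354
```

Call:
{"method": "apply_moves", "body": {
  "increments": [
    {"x": 0.58,"y": 0,"z": 0.01,"ax": 0,"ay": -0.035,"az": 0,"grip": 0.4},
    {"x": 1.15,"y": 0,"z": 0.04,"ax": 0,"ay": -0.07,"az": 0,"grip": 0.4},
    {"x": 1.73,"y": 0,"z": 0.09,"ax": 0,"ay": -0.105,"az": 0,"grip": 0.4},
    {"x": 2.3,"y": 0,"z": 0.16,"ax": 0,"ay": -0.14,"az": 0,"grip": 0.4}
  ]
}}

```text
time_s: 6.4
eef_pos: [0.4642, -0.033, 0.1117]
eef_rot: [0.488, -0.489, 0.512, -0.511]
wrist_force: [0.2, 3.3, 0.3]
opening: 0.598
```

```bash
python3 st.py s5
```

```text
t 6.4 tool th 3.087 yaw 6.238 r 0.1651 z 0.1117 F tool [-3.3 -0.3  0.1] F [0.2 3.3 0.3] T [ 0.52 -0.17 -0.08]
pan_tip 0.74 [299.5 225.6] [ 0.657 -0.077  0.115] 5.385778415341286
pan_grip 0.66 [243.2 173.6] [ 0.46  -0.019  0.115] 3.006812510379171
pan 0.97 [296.9 228.9] [ 0.635 -0.049  0.063] 5.41770116714922
```

Call:
{"method": "apply_moves", "body": {
  "increments": [
    {"x": 0.5,"y": 0,"z": 0.01,"ax": 0,"ay": -0.03,"az": 0,"grip": 0.4},
    {"x": 1.0,"y": 0,"z": 0.03,"ax": 0,"ay": -0.06,"az": 0,"grip": 0.4}
  ]
}}

```text
time_s: 6.85
eef_pos: [0.4639, -0.0428, 0.1116]
eef_rot: [-0.503, 0.504, -0.497, 0.496]
wrist_force: [1.3, 4.1, -0.4]
opening: 0.596
```

Call:
{"method": "apply_moves", "body": {
  "increments": [
    {"x": 0.4,"y": 0,"z": 0.01,"ax": 0,"ay": -0.024,"az": 0,"grip": 0.4},
    {"x": 0.8,"y": 0,"z": 0.02,"ax": 0,"ay": -0.048,"az": 0,"grip": 0.4}
  ]
}}

```text
time_s: 7.1
eef_pos: [0.4642, -0.0506, 0.1116]
eef_rot: [-0.515, 0.515, -0.485, 0.484]
wrist_force: [0.5, 3.1, 1.6]
opening: 0.601
```

```bash
python3 st.py
```

```text
t 7.1 tool th 3.194 yaw 0.062 r 0.1651 z 0.1116 F tool [-3.  -1.6  0.7] F [0.5 3.1 1.6] T [ 0.49 -0.06 -0.02]
```

Call:
{"method": "apply_moves", "body": {
  "increments": [
    {"x": 0.35,"y": 0,"z": 0.01,"ax": 0,"ay": -0.021,"az": 0,"grip": 0.4},
    {"x": 0.7,"y": 0,"z": 0.01,"ax": 0,"ay": -0.042,"az": 0,"grip": 0.4}
  ]
}}

```text
time_s: 7.35
eef_pos: [0.4647, -0.0577, 0.1116]
eef_rot: [-0.526, 0.526, -0.474, 0.472]
wrist_force: [0.8, 3.4, 0.7]
opening: 0.602
```

Call:
{"method": "apply_moves", "body": {
  "increments": [
    {"x": 0.3,"y": 0,"z": 0.01,"ax": 0,"ay": -0.018,"az": 0,"grip": 0.4},
    {"x": 0.6,"y": 0,"z": 0.01,"ax": 0,"ay": -0.036,"az": 0,"grip": 0.4}
  ]
}}

```text
time_s: 7.6
eef_pos: [0.4654, -0.0639, 0.1115]
eef_rot: [-0.534, 0.534, -0.464, 0.462]
wrist_force: [0.3, 3.4, 0.5]
opening: 0.604
```

Call:
{"method": "apply_moves", "body": {
  "increments": [
    {"x": 0.3,"y": 0,"z": 0.01,"ax": 0,"ay": -0.018,"az": 0,"grip": 0.4},
    {"x": 0.6,"y": 0,"z": 0.01,"ax": 0,"ay": -0.036,"az": 0,"grip": 0.4}
  ]
}}

```text
time_s: 7.85
eef_pos: [0.4663, -0.07, 0.1115]
eef_rot: [-0.543, 0.543, -0.454, 0.452]
wrist_force: [0.3, 3.0, 0.7]
opening: 0.599
```

Call:
{"method": "apply_moves", "body": {
  "increments": [
    {"x": 0.3,"y": 0,"z": 0.01,"ax": 0,"ay": -0.018,"az": 0,"grip": 0.4},
    {"x": 0.6,"y": 0,"z": 0.01,"ax": 0,"ay": -0.036,"az": 0,"grip": 0.4}
  ]
}}

```text
time_s: 8.1
eef_pos: [0.4675, -0.0761, 0.1115]
eef_rot: [-0.551, 0.551, -0.444, 0.442]
wrist_force: [-0.5, 3.3, 0.7]
opening: 0.601
```

```bash
python3 st.py s6
```

```text
t 8.1 tool th 3.35 yaw 0.217 r 0.165 z 0.1115 F tool [-3.3 -0.7  0.2] F [-0.5  3.3  0.7] T [ 0.49  0.04 -0.07]
pan_grip 0.95 [234.3 185.6] [ 0.47  -0.064  0.115] 3.2761035945707424
pan 0.72 [296.3 227.7] [ 0.632 -0.047  0.063] 5.246189664890252
```

View pics/s6c.png

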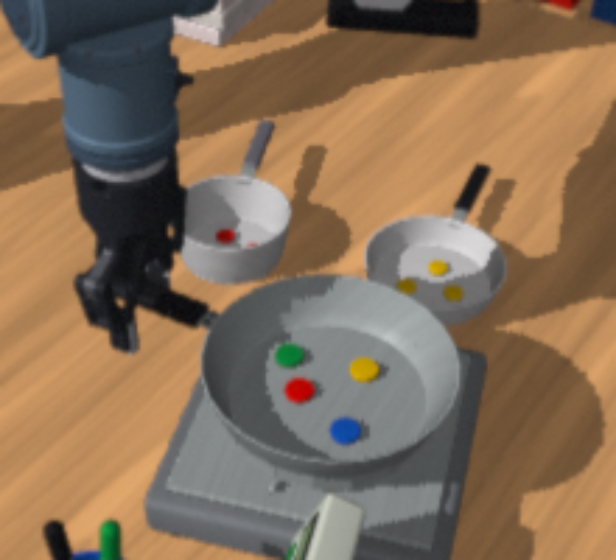

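The pan still rides high and turns at a steady 3 N or so, with the grip at about (234,186). I'll keep feeling in 6 mm steps.

Call:
{"method": "apply_moves", "body": {
  "increments": [
    {"x": 0.3,"y": 0,"z": 0.01,"ax": 0,"ay": -0.018,"az": 0,"grip": 0.4},
    {"x": 0.6,"y": 0,"z": 0.01,"ax": 0,"ay": -0.036,"az": 0,"grip": 0.4}
  ]
}}

```text
time_s: 8.55
eef_pos: [0.4689, -0.0821, 0.1115]
eef_rot: [-0.559, 0.559, -0.434, 0.432]
wrist_force: [-0.9, 2.8, 0.7]
opening: 0.595
```

Call:
{"method": "apply_moves", "body": {
  "increments": [
    {"x": 0.3,"y": 0,"z": 0.01,"ax": 0,"ay": -0.018,"az": 0,"grip": 0.4},
    {"x": 0.6,"y": 0,"z": 0.01,"ax": 0,"ay": -0.036,"az": 0,"grip": 0.4}
  ]
}}

```text
time_s: 8.8
eef_pos: [0.4705, -0.088, 0.1115]
eef_rot: [-0.567, 0.567, -0.423, 0.422]
wrist_force: [-0.7, 3.9, 0.3]
opening: 0.6
```

Call:
{"method": "apply_moves", "body": {
  "increments": [
    {"x": 0.3,"y": 0,"z": 0.01,"ax": 0,"ay": -0.018,"az": 0,"grip": 0.4},
    {"x": 0.6,"y": 0,"z": 0.01,"ax": 0,"ay": -0.036,"az": 0,"grip": 0.4}
  ]
}}

```text
time_s: 9.05
eef_pos: [0.4724, -0.094, 0.1114]
eef_rot: [-0.575, 0.575, -0.413, 0.411]
wrist_force: [-1.0, 3.1, 0.9]
opening: 0.604
```

Call:
{"method": "apply_moves", "body": {
  "increments": [
    {"x": 0.3,"y": 0,"z": 0.01,"ax": 0,"ay": -0.018,"az": 0,"grip": 0.4},
    {"x": 0.6,"y": 0,"z": 0.01,"ax": 0,"ay": -0.036,"az": 0,"grip": 0.4}
  ]
}}

```text
time_s: 9.3
eef_pos: [0.4744, -0.0999, 0.1114]
eef_rot: [-0.582, 0.583, -0.402, 0.4]
wrist_force: [-1.1, 2.8, 1.4]
opening: 0.599
```

Call:
{"method": "apply_moves", "body": {
  "increments": [
    {"x": 0.3,"y": -0.02,"z": 0.01,"ax": 0,"ay": -0.018,"az": 0,"grip": 0.4},
    {"x": 0.6,"y": -0.03,"z": 0.01,"ax": 0,"ay": -0.036,"az": 0,"grip": 0.4}
  ]
}}

```text
time_s: 9.55
eef_pos: [0.4767, -0.1056, 0.1117]
eef_rot: [-0.59, 0.59, -0.391, 0.389]
wrist_force: [-0.5, 3.2, -0.8]
opening: 0.604
```

```bash
python3 st.py s7
```

```text
t 9.55 tool th 3.537 yaw 0.402 r 0.165 z 0.1117 F tool [-3.2  0.8  0.8] F [-0.5  3.2 -0.8] T [ 0.48 -0.05 -0.1 ]
pan_grip 0.82 [227.6 195.5] [ 0.479 -0.097  0.115] 3.494384684304536
pan 0.89 [297.7 225.1] [ 0.63  -0.038  0.063] 1.3116873045249915
```

Call:
{"method": "apply_moves", "body": {
  "increments": [
    {"x": 0.3,"y": 0,"z": 0.01,"ax": 0,"ay": -0.018,"az": 0,"grip": 0.4},
    {"x": 0.6,"y": 0,"z": 0.01,"ax": 0,"ay": -0.036,"az": 0,"grip": 0.4}
  ]
}}

```text
time_s: 10.0
eef_pos: [0.4792, -0.1113, 0.1117]
eef_rot: [-0.596, 0.597, -0.38, 0.379]
wrist_force: [-0.7, 4.0, -0.5]
opening: 0.599
```

Call:
{"method": "apply_moves", "body": {
  "increments": [
    {"x": 0.3,"y": 0,"z": 0.01,"ax": 0,"ay": -0.018,"az": 0,"grip": 0.4},
    {"x": 0.6,"y": 0,"z": 0.01,"ax": 0,"ay": -0.036,"az": 0,"grip": 0.4}
  ]
}}

```text
time_s: 10.25
eef_pos: [0.4819, -0.1168, 0.1117]
eef_rot: [-0.603, 0.604, -0.369, 0.368]
wrist_force: [0.3, 3.6, -0.9]
opening: 0.6
```

Call:
{"method": "apply_moves", "body": {
  "increments": [
    {"x": 0.3,"y": 0,"z": 0.01,"ax": 0,"ay": -0.018,"az": 0,"grip": 0.4},
    {"x": 0.6,"y": 0,"z": 0.01,"ax": 0,"ay": -0.036,"az": 0,"grip": 0.4}
  ]
}}

```text
time_s: 10.5
eef_pos: [0.4848, -0.1223, 0.1116]
eef_rot: [-0.61, 0.611, -0.358, 0.356]
wrist_force: [-0.6, 3.7, 0.1]
opening: 0.604
```

Call:
{"method": "apply_moves", "body": {
  "increments": [
    {"x": 0.3,"y": 0,"z": 0.01,"ax": 0,"ay": -0.018,"az": 0,"grip": 0.4},
    {"x": 0.6,"y": 0,"z": 0.01,"ax": 0,"ay": -0.036,"az": 0,"grip": 0.4}
  ]
}}

```text
time_s: 10.75
eef_pos: [0.4879, -0.1276, 0.1116]
eef_rot: [-0.617, 0.617, -0.346, 0.345]
wrist_force: [-0.6, 3.0, 0.6]
opening: 0.601
```

```bash
python3 st.py s8
```

```text
t 10.75 tool th 3.687 yaw 0.55 r 0.165 z 0.1116 F tool [-2.9 -0.6  1. ] F [-0.6  3.   0.6] T [ 0.52  0.12 -0.04]
pan_tip 0.58 [195.7 199.5] [ 0.431 -0.149  0.115] 3.6342177308456685
pan_grip 0.91 [224.4 200.6] [ 0.484 -0.114  0.115] 3.599960609934853
pan 0.58 [298.3 226.2] [ 0.633 -0.04   0.063] 0.41930995176576985
```

View pics/s8c.png

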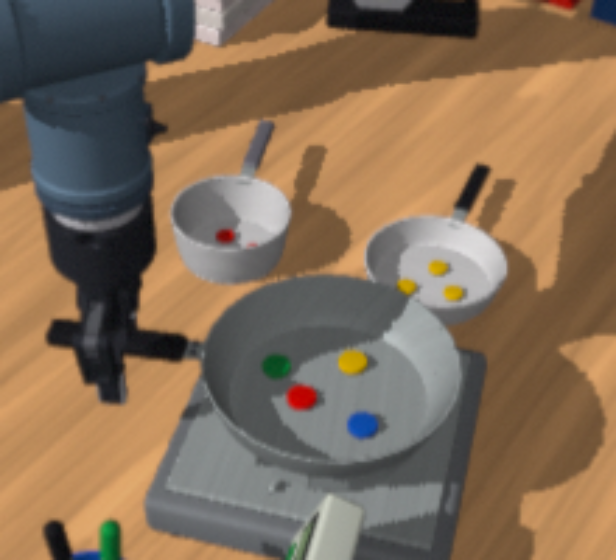

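Call:
{"method": "apply_moves", "body": {
  "increments": [
    {"x": 0.3,"y": 0,"z": 0.01,"ax": 0,"ay": -0.018,"az": 0,"grip": 0.4},
    {"x": 0.6,"y": 0,"z": 0.01,"ax": 0,"ay": -0.036,"az": 0,"grip": 0.4}
  ]
}}

```text
time_s: 11.2
eef_pos: [0.4913, -0.1329, 0.1117]
eef_rot: [-0.623, 0.623, -0.335, 0.334]
wrist_force: [-0.5, 3.5, -0.6]
opening: 0.602
```

Call:
{"method": "apply_moves", "body": {
  "increments": [
    {"x": 0.3,"y": 0,"z": 0.01,"ax": 0,"ay": -0.018,"az": 0,"grip": 0.4},
    {"x": 0.6,"y": 0,"z": 0.01,"ax": 0,"ay": -0.036,"az": 0,"grip": 0.4}
  ]
}}

```text
time_s: 11.45
eef_pos: [0.4948, -0.1379, 0.1115]
eef_rot: [-0.629, 0.629, -0.323, 0.322]
wrist_force: [-0.2, 3.9, -1.4]
opening: 0.6
```

Call:
{"method": "apply_moves", "body": {
  "increments": [
    {"x": 0.3,"y": 0,"z": 0.01,"ax": 0,"ay": -0.018,"az": 0,"grip": 0.4},
    {"x": 0.6,"y": 0,"z": 0.01,"ax": 0,"ay": -0.036,"az": 0,"grip": 0.4}
  ]
}}

```text
time_s: 11.7
eef_pos: [0.4987, -0.1434, 0.1117]
eef_rot: [-0.635, 0.635, -0.311, 0.311]
wrist_force: [-0.6, 1.9, -0.2]
opening: 0.598
```

```bash
python3 st.py s9
```

```text
t 11.7 tool th 3.803 yaw 0.66 r 0.1651 z 0.1117 F tool [-1.9  0.2  0.7] F [-0.6  1.9 -0.2] T [ 0.17  0.15 -0.02]
pan_tip 0.55 [193.3 209.3] [ 0.447 -0.173  0.115] 3.7676177318991577
pan_grip 0.93 [220.5 212.6] [ 0.501 -0.146  0.115] 3.8239201087257877
```

View pics/s9c.png

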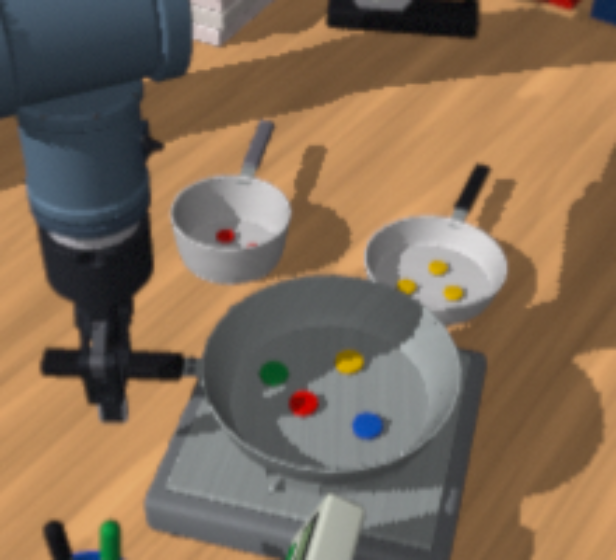

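Run:
```python
from plan import *
ims={n:cv2.imread(f"pics/{n}.png") for n in("s7","s8","s9")}
for a in (-.6,.0):
  for z in(.123,.116): print(a,z,proj("scene",[C[0]+.1*np.cos(a),C[1]+.1*np.sin(a),z]))
a,b,c=[cv2.resize(ims[n][150:260,230:370],None,fx=5,fy=5,interpolation=cv2.INTER_NEAREST) for n in("s7","s8","s9")]
cv2.imwrite("pics/cmp.png",cv2.resize(np.vstack([b,c]),(700*800//1100*1,800*550//1100*2))[:600] if 0 else cv2.resize(np.hstack([b,c]),(800,314)))
# flow between static views of rim lower edge
for n in ims:
    g=cv2.cvtColor(ims[n],cv2.COLOR_BGR2GRAY).astype(float)
    for col in (310,320,330,340): print(n,col,np.round(g[236:256,col]).astype(int))
```

```text
-0.6 0.123 [316.86339583 241.66603883]
-0.6 0.116 [316.55534687 243.89777902]
0.0 0.123 [338.68899061 228.16679842]
0.0 0.116 [338.25026891 230.41334373]
s7 310 [ 59  94 131 135 135 135 127 116 111  73  66  64  65  72  78  80  78  84
 106 132]
s7 320 [134 136 134 136 134 118  75  64  62  64  68  76  78  81  81  82  84 101
 125 135]
s7 330 [110  71  64  73  80  82  83  83  83  83  82  82  82  82  82  84 102 126
 133 135]
s7 340 [82 82 81 80 80 81 80 77 72 69 63 64 64 65 65 62 65 72 73 70]
s8 310 [ 93 129 135 135 133 134 127 126 117  76  67  66  64  69  78  80  80  86
 104 129]
s8 320 [133 133 134 133 131 115  77  65  62  63  67  74  76  80  82  81  83 101
 129 136]
s8 330 [119  89  70  72  81  83  82  84  83  83  84  80  82  82  81  83 101 127
 135 137]
s8 340 [82 83 80 82 81 81 82 78 72 69 65 63 64 65 63 64 67 71 72 72]
s9 310 [ 89 121 136 138 138 139 139 138 139 132 118 105  71  66  64  69  74  79
  82 107]
s9 320 [138 139 139 139 140 139 134 126 108  73  63  63  70  78  80  84  84  84
 102 127]
s9 330 [116 113 123  92  69  75  82  84  82  83  83  81  81  83  81  82  82  83
 107 134]
s9 340 [84 84 82 82 80 80 82 80 72 68 63 63 66 64 62 61 64 64 67 72]
```

View pics/cmp.png

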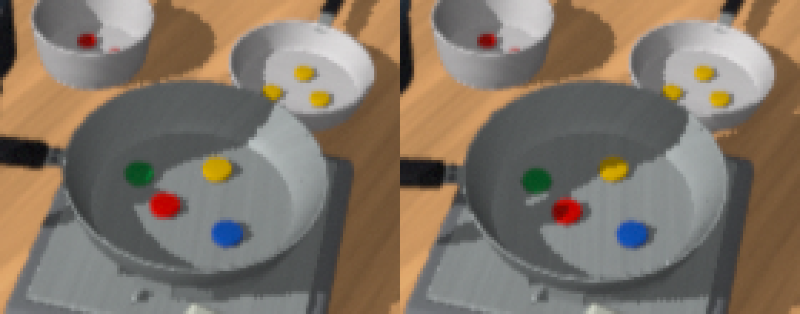

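The rim's near edge went down about 3 px (2.2 predicted for 7 mm) and the push force fell, so the pan has dropped. Now I'll back the pad off the handle.

Call:
{"method": "apply_moves", "body": {
  "increments": [
    {"x": -0.6,"y": 0,"z": 0,"ax": 0,"ay": 0,"az": 0,"grip": 0.4},
    {"x": -1.1,"y": 0,"z": 0,"ax": 0,"ay": 0,"az": 0,"grip": 0.4},
    {"x": -1.1,"y": 0,"z": 0,"ax": 0,"ay": 0,"az": 0,"grip": 0.4}
  ]
}}

```text
time_s: 12.28
eef_pos: [0.4917, -0.134, 0.1118]
eef_rot: [-0.635, 0.635, -0.312, 0.311]
wrist_force: [0.1, 0.4, -0.1]
opening: 0.599
```

```bash
python3 st.py s10
python3 - <<'E'
from plan import *
shot("top","t10")
A=cv2.cvtColor(cv2.imread("pics/s7.png"),cv2.COLOR_BGR2GRAY); 
def rows(f,col,a,b):
    g=cv2.cvtColor(cv2.imread(f"pics/{f}.png"),cv2.COLOR_BGR2GRAY)[a:b,col].astype(float); return g.astype(int)
for f in("s7","s8","s9","s10"):
    print(f)
    for col in(280,300): print(col,rows(f,col,170,190))
    for col in(310,330): print(col,rows(f,col,236,256))
E
```

```text
t 12.28 tool th 3.732 yaw 0.659 r 0.1653 z 0.1118 F tool [-0.3  0.   0.4] F [ 0.1  0.4 -0.1] T [-0.03 -0.07  0.04]
pan_tip 0.92 [191.6 210.1] [ 0.446 -0.177  0.115] 3.7782008275502132
pan_grip 0.9 [221.1 209.1] [ 0.495 -0.138  0.115] 3.7610861297655003
pan 0.97 [297.4 226.8] [ 0.632 -0.043  0.063] 5.997067949458549
s7
280 [ 80  85  90  95  94  93  94  95 115 129  98  91  91  91  92  91  90  90
  90  91]
300 [ 91  92  99 122 155 165 166 152 107  91  91  91  94  93  93  92  90  92
  92  92]
310 [ 59  94 131 135 135 135 127 116 111  73  66  64  65  72  78  80  78  84
 106 132]
330 [110  71  64  73  80  82  83  83  83  83  82  82  82  82  82  84 102 126
 133 135]
s8
280 [ 80  85  91  95  94  94  94  96 117 136 112  91  89  90  89  90  90  89
  89  90]
300 [ 92  94 100 123 156 167 168 156 117  94  92  93  90  91  90  91  93  93
  90  91]
310 [ 93 129 135 135 133 134 127 126 117  76  67  66  64  69  78  80  80  86
 104 129]
330 [119  89  70  72  81  83  82  84  83  83  84  80  82  82  81  83 101 127
 135 137]
s9
280 [ 82  86  91  93  97  95  93  98 117 136 115  95  88  88  90  88  90  90
  91  91]
300 [ 93  94 100 123 157 166 168 156 116  94  92  91  90  90  90  89  93  92
  91  91]
310 [ 89 121 136 138 138 139 139 138 139 132 118 105  71  66  64  69  74  79
  82 107]
330 [116 113 123  92  69  75  82  84  82  83  83  81  81  83  81  82  82  83
 107 134]
s10
280 [ 81  84  91  96  96  94  93  95 118 148 136  99  88  90  89  88  90  89
  91  90]
300 [ 92  94 100 123 158 165 169 160 129  99  92  92  92  92  90  91  89  92
  92  91]
310 [ 87 120 136 138 138 139 138 138 139 147 141  89  69  65  67  73  78  77
  82 106]
330 [120 119 100  70  67  78  84  85  83  84  82  83  83  81  81  81  82 102
 127 136]
```

View pics/s10c.png

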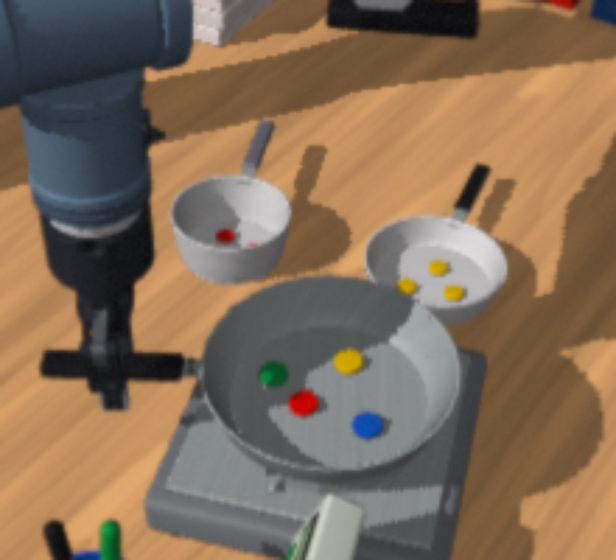

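View pics/t10.png

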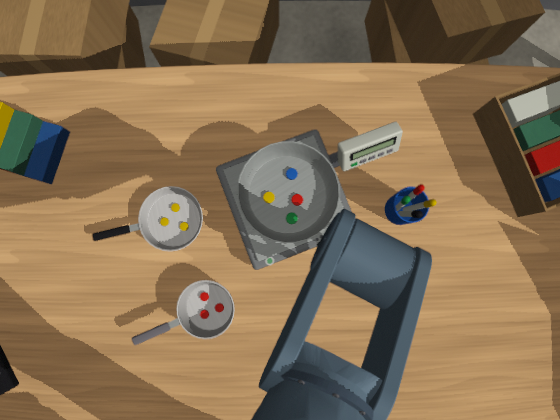

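```bash
cat > rim.py <<'E'
from plan import *
from scipy.optimize import least_squares
from scipy.ndimage import map_coordinates
A=np.linspace(0,2*np.pi,120,endpoint=False)
def model(p,r=.1):
    cx,cy,z,tx,ty=p; return [proj("scene",[cx+r*np.cos(a),cy+r*np.sin(a),z+tx*r*np.cos(a)+ty*r*np.sin(a)]) for a in A]
def edges(f,base,n,W=5):
    g=cv2.cvtColor(cv2.imread(f"pics/{f}.png"),cv2.COLOR_BGR2LAB).astype(float)
    s=np.arange(-W,W+.01,.1); out=[]
    for b,d in zip(base,n):
        pr=[map_coordinates(g[:,:,k],[b[1]+s*d[1],b[0]+s*d[0]],order=1) for k in range(3)]
        out.append(np.array(pr))
    return s,np.array(out)
K=P("scene")
def fit(f,ref="scene0",p0=(.629,-.042,.123,0,0)):
    b=np.array(model(p0)); c=b.mean(0); t=np.roll(b,-1,0)-np.roll(b,1,0); n=np.c_[t[:,1],-t[:,0]]; n/=np.linalg.norm(n,axis=1)[:,None]
    n*=np.sign(((b-c)*n).sum(1))[:,None]
    s,E=edges(f,b,n)
    gr=np.sqrt((np.gradient(E,axis=2)**2).sum(1)); gr=cv2.GaussianBlur(gr,(1,1),0)
    # outermost strong gradient
    e=np.full(len(A),np.nan); w=np.zeros(len(A))
    for i in range(len(A)):
        m=gr[i].max(); k=np.where(gr[i]>.5*m)[0][-1]
        # centroid of last blob
        lo=k
        while lo>0 and gr[i][lo-1]>.5*m: lo-=1
        e[i]=(s[lo:k+1]*gr[i][lo:k+1]).sum()/gr[i][lo:k+1].sum(); w[i]=m
    J=[]
    for j in range(5):
        q=np.array(p0,float); h=.001 if j<3 else .01; q[j]+=h; J.append(((np.array(model(q))-b)*n).sum(1)/h)
    J=np.array(J).T
    ok=w>2
    return J[ok],e,ok,A
E
python3 - <<'E'
from rim import *
R={}
for f in("scene0","s1","s7","s8","s9","s10"):
    J,e,ok,A=fit(f); R[f]=e
    r=least_squares(lambda x:(J*[.001,.001,.001,.01,.01])@x-e[ok],np.zeros(5),loss="soft_l1",f_scale=.3)
    rr=np.abs(r.fun); x=r.x
    print(f,"dx,dy,dz mm",x[:3].round(1),"tilt",(x[3:]*.01).round(3),"resid med",np.median(rr).round(2),ok.sum())
    J3=J[:,:3]; r=least_squares(lambda x:(J3*.001)@x-e[ok],np.zeros(3),loss="soft_l1",f_scale=.3); print("   level",r.x.round(1),np.median(np.abs(r.fun)).round(2))
E
```

```text
scene0 dx,dy,dz mm [-3.   5.1 -7.9] tilt [-0.01   0.019] resid med 0.33 115
   level [-0.9  1.9 -3.9] 0.26
s1 dx,dy,dz mm [ -4.6   9.5 -10.7] tilt [-0.015  0.068] resid med 0.77 116
   level [-0.8  3.2 -4.2] 0.64
s7 dx,dy,dz mm [-4.1  7.3 -9.5] tilt [-0.037  0.043] resid med 0.57 118
   level [ 3.2 -9.2  8. ] 1.01
s8 dx,dy,dz mm [-2.4  4.4 -6. ] tilt [-0.023  0.046] resid med 0.64 116
   level [ 2.  -4.   2.3] 0.88Traceback (most recent call last):
  File "<stdin>", line 4, in <module>
  File "rim.py", line 30, in fit
    q=np.array(p0,float); h=.001 if j<3 else .01; q[j]+=h; J.append(((np.array(model(q))-b)*n).sum(1)/h)
                                                                               ~~~~~^^^
  File "rim.py", line 6, in model
    cx,cy,z,tx,ty=p; return [proj("scene",[cx+r*np.cos(a),cy+r*np.sin(a),z+tx*r*np.cos(a)+ty*r*np.sin(a)]) for a in A]
                             ~~~~^^^^^^^^^^^^^^^^^^^^^^^^^^^^^^^^^^^^^^^^^^^^^^^^^^^^^^^^^^^^^^^^^^^^^^^^^
  File "h.py", line 6, in proj
    K,k,R,t=P(n); c=R@np.array(X)+t; s=c[:2]/c[2]; s=s*(1+k*(s@s)); return (K@np.r_[s,1])[:2]
            ~^^^
  File "h.py", line 4, in P
    p=vision.camera_params(n); return np.array(p["intrinsics"]),p["k1"],np.array(p["R"]),np.array(p["t"])
ValueError: time passes only in moves, steps and waits
```

Call:
{"method": "apply_moves", "body": {
  "increments": [
    {"x": 0.5,"y": 0,"z": 0,"ax": 0,"ay": 0,"az": 0,"grip": 0.4},
    {"x": 0.9,"y": 0,"z": 0,"ax": 0,"ay": 0,"az": 0,"grip": 0.4},
    {"x": 1.1,"y": 0,"z": 0,"ax": 0,"ay": 0,"az": 0,"grip": 0.4}
  ]
}}

```text
time_s: 12.9
eef_pos: [0.499, -0.1437, 0.1118]
eef_rot: [-0.634, 0.635, -0.312, 0.311]
wrist_force: [-0.5, -0.1, 0.1]
opening: 0.603
```

Call:
{"method": "apply_moves", "body": {
  "increments": [
    {"x": 0.15,"y": 0,"z": 0,"ax": 0,"ay": -0.009,"az": 0,"grip": 0.4},
    {"x": 0.3,"y": 0,"z": 0,"ax": 0,"ay": -0.018,"az": 0,"grip": 0.4}
  ]
}}

```text
time_s: 13.15
eef_pos: [0.5006, -0.1457, 0.1116]
eef_rot: [-0.637, 0.638, -0.306, 0.305]
wrist_force: [-1.4, 2.3, 2.3]
opening: 0.603
```

Call:
{"method": "apply_moves", "body": {
  "increments": [
    {"x": 0.1,"y": 0,"z": 0,"ax": 0,"ay": -0.006,"az": 0,"grip": 0.4},
    {"x": 0.2,"y": 0,"z": 0,"ax": 0,"ay": -0.012,"az": 0,"grip": 0.4}
  ]
}}

```text
time_s: 13.4
eef_pos: [0.5017, -0.147, 0.1116]
eef_rot: [-0.639, 0.64, -0.302, 0.301]
wrist_force: [-1.2, 2.9, 1.3]
opening: 0.598
```

Call:
{"method": "apply_moves", "body": {
  "increments": [
    {"x": 0.1,"y": -0.02,"z": 0,"ax": 0,"ay": -0.006,"az": 0,"grip": 0.4},
    {"x": 0.2,"y": -0.03,"z": 0,"ax": 0,"ay": -0.012,"az": 0,"grip": 0.4}
  ]
}}

```text
time_s: 13.65
eef_pos: [0.503, -0.1486, 0.1117]
eef_rot: [-0.641, 0.641, -0.299, 0.297]
wrist_force: [-0.8, 1.8, -0.8]
opening: 0.602
```

```bash
python3 st.py s11
```

```text
t 13.65 tool th 3.843 yaw 0.702 r 0.165 z 0.1117 F tool [-1.8  0.8  0.6] F [-0.8  1.8 -0.8] T [ 0.21  0.05 -0.01]
pan_tip 0.64 [221.5 212.3] [ 0.502 -0.144  0.115] 3.81912909367113
pan 0.98 [301.5 228.3] [ 0.642 -0.041  0.063] 0.05710713964140344
```

View pics/s11c.png

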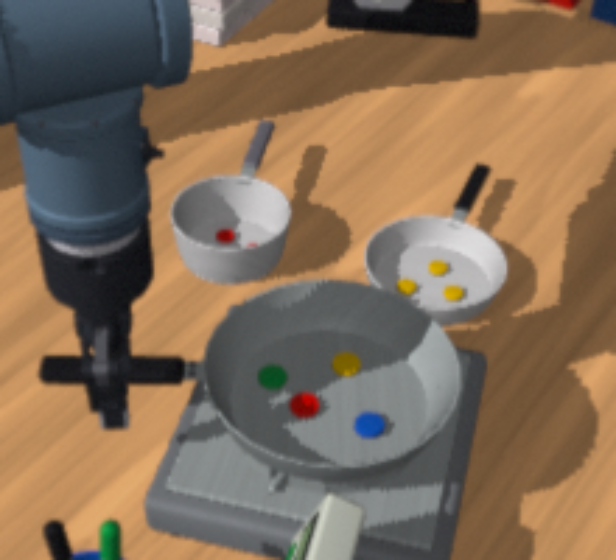

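```bash
cat > cmp.py <<'E'
import cv2,numpy as np,sys
# vertical displacement of rim edge patches vs s8 by 1D matching
g={f:cv2.cvtColor(cv2.imread(f"pics/{f}.png"),cv2.COLOR_BGR2GRAY).astype(float) for f in sys.argv[1:]}
for f in g:
    print(f)
    for col in(280,290,300,320): print(" far",col,g[f][170:190,col].astype(int))
    for col in(290,310,330): print(" near",col,g[f][236:256,col].astype(int))
    print(" left",g[f][210,246:262].astype(int)," right",g[f][210,336:352].astype(int))
E
python3 cmp.py s8 s11
```

```text
s8
 far 280 [ 80  85  91  95  94  94  94  96 117 136 112  91  89  90  89  90  90  89
  89  90]
 far 290 [ 94  94  94  94  92  95 112 130 108  94  92  89  92  91  93  91  93  93
  95  94]
 far 300 [ 92  94 100 123 156 167 168 156 117  94  92  93  90  91  90  91  93  93
  90  91]
 far 320 [109 109 109 111 110 109 110 110 109 111 113 110 102  94  89  89  88  87
  88  86]
 near 290 [136 133 121  92  85  83  85 110 135  98  89  86  83  83  92 103 103 106
 116 131]
 near 310 [ 93 129 135 135 133 134 127 126 117  76  67  66  64  69  78  80  80  86
 104 129]
 near 330 [119  89  70  72  81  83  82  84  83  83  84  80  82  82  81  83 101 127
 135 137]
 left [160 162 160 159 153 125  84  65  65  67  68  69  73  73  76  78]  right [157 154 153 151 150 146 146 147 108  86  83  71  64  64  61  62]
s11
 far 280 [ 80  85  93  96  96  95  95  97 120 149 155 152 131 106 104 106 108 109
 107 106]
 far 290 [ 94  94  93  93  93  94 114 145 149 146 138 125 125 125 123 111  94  92
  91  91]
 far 300 [ 93  94 101 122 158 169 171 168 162 145 106  92  90  90  92  89  93  94
  94  91]
 far 320 [110 109 109 112 111 111 111 111 110 111 110 112 108 110 104  91  86  87
  87  87]
 near 290 [137 137 135 123  92  83  83  84  87 104 107  91  86  84  88 104 122 124
 125 131]
 near 310 [102 131 132 132 132 130 132 130 128 118 103  73  66  66  70  75  77  81
  94 118]
 near 330 [114 113 111  73  64  75  82  83  83  82  83  83  82  83  83  82  84 109
 134 136]
 left [70 70 51 57 77 84 84 69 65 66 66 71 72 75 75 78]  right [163 160 158 154 152 149 148 151 108  86  81  73  66  65  64  65]
```

Call:
{"method": "apply_moves", "body": {
  "increments": [
    {"x": 0.1,"y": 0,"z": 0,"ax": 0,"ay": -0.006,"az": 0,"grip": 0.4},
    {"x": 0.2,"y": 0,"z": 0,"ax": 0,"ay": -0.012,"az": 0,"grip": 0.4}
  ]
}}

```text
time_s: 14.1
eef_pos: [0.5043, -0.1502, 0.1118]
eef_rot: [-0.643, 0.643, -0.295, 0.293]
wrist_force: [-0.7, 1.4, 0.2]
opening: 0.597
```

Call:
{"method": "apply_moves", "body": {
  "increments": [
    {"x": 0.1,"y": 0,"z": 0,"ax": 0,"ay": -0.006,"az": 0,"grip": 0.4},
    {"x": 0.15,"y": 0,"z": 0,"ax": 0,"ay": -0.009,"az": 0,"grip": 0.4}
  ]
}}

```text
time_s: 14.35
eef_pos: [0.5053, -0.1514, 0.1118]
eef_rot: [-0.644, 0.645, -0.292, 0.29]
wrist_force: [-1.5, 2.1, 0.2]
opening: 0.599
```

Call:
{"method": "apply_moves", "body": {
  "increments": [
    {"x": 0.1,"y": 0,"z": 0,"ax": 0,"ay": -0.006,"az": 0,"grip": 0.4},
    {"x": 0.15,"y": 0,"z": 0,"ax": 0,"ay": -0.009,"az": 0,"grip": 0.4}
  ]
}}

```text
time_s: 14.6
eef_pos: [0.5063, -0.1525, 0.1118]
eef_rot: [-0.646, 0.646, -0.289, 0.287]
wrist_force: [-1.6, 2.4, -0.5]
opening: 0.599
```

Call:
{"method": "apply_moves", "body": {
  "increments": [
    {"x": 0.1,"y": 0,"z": 0,"ax": 0,"ay": -0.006,"az": 0,"grip": 0.4},
    {"x": 0.15,"y": 0,"z": 0,"ax": 0,"ay": -0.009,"az": 0,"grip": 0.4}
  ]
}}

```text
time_s: 14.85
eef_pos: [0.507, -0.1534, 0.1117]
eef_rot: [-0.647, 0.647, -0.286, 0.284]
wrist_force: [-2.9, 2.8, 2.0]
opening: 0.598
```

```bash
python3 st.py s12; python3 cmp.py s12
```

```text
t 14.85 tool th 3.882 yaw 0.741 r 0.1652 z 0.1117 F tool [-4.1 -2.  -0.3] F [-2.9  2.8  2. ] T [ 0.5   0.47 -0.05]
pan_tip 0.62 [193.6 213.9] [ 0.458 -0.183  0.115] 3.828667379925343
pan_grip 0.62 [223.2 213.7] [ 0.508 -0.145  0.115] 3.845945403645958
pan 0.95 [297.8 228.5] [ 0.636 -0.047  0.063] 5.68242568851304
s12
 far 280 [ 82  86  94  95  94  94  94  98 119 150 156 152 134 108 107 107 108 107
 106 109]
 far 290 [ 95  94  95  95  93  93 114 143 148 145 138 135 128 126 124 128 127 127
 129 130]
 far 300 [ 93  95 101 123 157 168 170 170 163 154 130 104  96  91  92  92  93  92
  92  93]
 far 320 [110 110 110 111 111 111 111 111 111 112 112 111 109 107 103  92  88  87
  88  87]
 near 290 [138 136 136 124  95  86  82  84  84 112 134  98  89  86  85  96 114 121
 123 127]
 near 310 [103 128 132 131 131 134 132 131 128 124 116  77  67  67  67  75  79  83
  87 113]
 near 330 [121 123 119  88  70  75  82  84  83  84  85  82  85  82  84  82  84 107
 136 137]
 left [130 123 102 113 124 123 100  70  66  67  68  71  73  73  77  79]  right [161 161 158 154 151 149 148 150 105  86  81  74  67  65  64  62]
```

Call:
{"method": "apply_moves", "body": {
  "increments": [
    {"x": 0.1,"y": -0.02,"z": 0,"ax": 0,"ay": -0.006,"az": 0,"grip": 0.4}
  ]
}}

```text
time_s: 15.18
eef_pos: [0.5074, -0.1539, 0.1117]
eef_rot: [0.648, -0.648, 0.284, -0.281]
wrist_force: [-3.2, 5.0, 1.0]
opening: 0.602
```

Lateral force rose from 2.5 N to 6 N with little travel, so the handle has met the stop, at the end of the slack after the drop. Backing off, then lifting clear.

Call:
{"method": "apply_moves", "body": {
  "increments": [
    {"x": -0.6,"y": 0,"z": 0,"ax": 0,"ay": 0,"az": 0,"grip": 0.4},
    {"x": -1.2,"y": 0,"z": 0,"ax": 0,"ay": 0,"az": 0,"grip": 0.4},
    {"x": -1.2,"y": 0,"z": 0,"ax": 0,"ay": 0,"az": 0,"grip": 0.2},
    {"x": -1.2,"y": 0,"z": 0,"ax": 0,"ay": 0,"az": 0,"grip": 0.2},
    {"x": -1.2,"y": -1,"z": 0,"ax": 0,"ay": 0,"az": 0,"grip": 0.2},
    {"x": -1.2,"y": -3,"z": 0,"ax": 0,"ay": 0,"az": 0,"grip": 0.2},
    {"x": -1.2,"y": -7,"z": 0,"ax": 0,"ay": 0,"az": 0,"grip": 0.2},
    {"x": -1.2,"y": -12,"z": 0,"ax": 0,"ay": 0,"az": 0,"grip": 0.2}
  ]
}}

```text
time_s: 16.18
eef_pos: [0.4991, -0.1451, 0.2328]
eef_rot: [0.648, -0.648, 0.285, -0.281]
wrist_force: [1.9, 0.1, -0.6]
opening: 0.8
```

Call:
{"method": "apply_moves", "body": {
  "increments": [
    {"x": 0,"y": -2,"z": -4,"ax": 0,"ay": 0,"az": 0,"grip": 0.2},
    {"x": 0,"y": -3,"z": 4,"ax": 0,"ay": 0,"az": 0,"grip": 0.2}
  ]
}}

```text
time_s: 16.42
eef_pos: [0.5137, -0.1373, 0.2637]
eef_rot: [-0.645, 0.647, -0.288, 0.287]
wrist_force: [1.5, -0.6, 0.6]
opening: 0.798
```

```bash
python3 st.py s13; python3 cmp.py s13
python3 - <<'E'
from plan import *
shot("top","t13")
for q in("pan","pan_ring","pan_grip","pan_tip","deep_pan","shallow_pan","marker_pot"):
    for r in pinpoint("top",q)[:1]: print(q,r["p"],np.round(r["xy"],1))
E
```

```text
t 16.43 tool th 3.832 yaw 0.734 r 0.1495 z 0.2637 F tool [ 1.5 -0.6  0.7] F [ 1.5 -0.6  0.6] T [ 0.01 -0.08  0.04]
pan_tip 0.6 [192.  217.6] [ 0.462 -0.192  0.115] 3.875746514010293
pan_grip 0.97 [221.9 216.3] [ 0.51  -0.152  0.115] 3.8914707288277883
pan 0.7 [301.7 230.1] [ 0.645 -0.045  0.063] 6.076505236269603
s13
 far 280 [ 80  80  89  94  91  94  89  95 116 146 152 147 129 106 102 105 105 104
 104 104]
 far 290 [ 92  91  90  91  92  92 111 140 143 140 132 131 123 121 122 123 122 124
 124 127]
 far 300 [ 90  91  96 119 152 162 165 163 156 144 114 112 131 135 137 137 138 139
 141 143]
 far 320 [106 105 108 109 105 107 108 106 107 106 109 107 105 106 116 139 154 156
 159 159]
 near 290 [131 132 130 118  88  80  80  79  80 104 124  93  87  83  83  92 112 118
 118 123]
 near 310 [101 124 126 127 127 126 127 125 123 115 103  74  65  65  63  70  78  78
  90 112]
 near 330 [117 120 110  70  64  71  80  82  81  81  80  81  80  80  80  79  82 104
 128 133]
 left [119 122 109 120 141 144 135  77  63  63  66  68  69  72  74  75]  right [157 155 151 150 147 145 144 143 101  83  80  72  63  62  61  61]
pan 0.59 [287.5 197.9]
pan_ring 0.82 [286.2 195.8]
pan_tip 0.95 [358.4 285.7]
deep_pan 0.92 [209.3 307.1]
shallow_pan 0.71 [174.8 219.8]
```

View pics/s13.png

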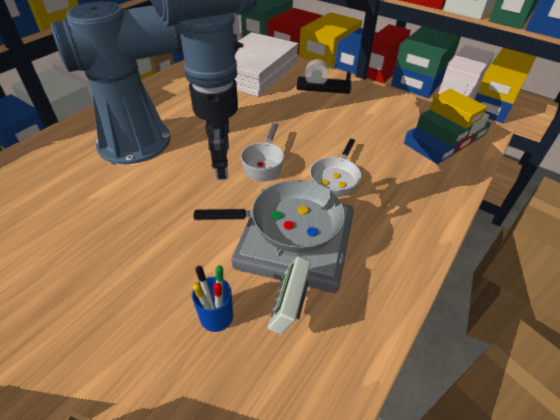

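View pics/t13.png

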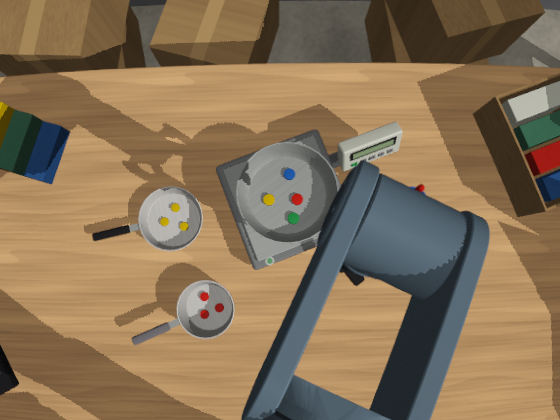

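Call:
{"method": "apply_moves", "body": {
  "increments": [
    {"x": 0,"y": -3,"z": -4,"ax": 0,"ay": 0,"az": 0,"grip": 0.2},
    {"x": -3,"y": -6,"z": -6,"ax": 0,"ay": 0,"az": 0,"grip": 0.2},
    {"x": -8,"y": -9,"z": -8,"ax": 0,"ay": 0,"az": 0,"grip": 0.2},
    {"x": -13,"y": -11,"z": -9,"ax": 0,"ay": 0,"az": 0,"grip": 0.2},
    {"x": -18,"y": -12,"z": -9,"ax": 0,"ay": 0,"az": 0,"grip": 0.2},
    {"x": -23,"y": -12,"z": -9,"ax": 0,"ay": 0,"az": 0,"grip": 0.2},
    {"x": -26,"y": -12,"z": -9,"ax": 0,"ay": 0,"az": 0,"grip": 0.2}
  ]
}}

```text
time_s: 17.9
eef_pos: [0.2719, 0.0, 0.3823]
eef_rot: [0.648, -0.648, 0.285, -0.281]
wrist_force: [-0.1, -0.1, 0.7]
opening: 0.8
```

```bash
python3 - <<'E'
from plan import *
o=cur()[0]; print(o["time_s"],o["eef_pos"],o["wrist_force"])
shot("top","t14");shot("scene","s14")
pc={n:P(n) for n in("top","scene")}
def ray(n,uv):
    K,k,R,t=pc[n]; d=np.linalg.solve(K,np.r_[uv,1])[:2]; s=d.copy()
    for _ in range(30): s=d/(1+k*(s@s))
    r=R.T@np.r_[s,1]; return -R.T@t,r/np.linalg.norm(r)
for q in("pan","pan_ring","pan_grip","pan_tip","deep_pan","shallow_pan","marker_pot"):
    L=[]
    for n in pc:
        r=pinpoint(n,q)
        if r: L.append(ray(n,r[0]["xy"])); print(q,n,round(r[0]["p"],2),np.round(r[0]["xy"],1))
    if len(L)==2:
        A=sum(np.eye(3)-np.outer(d,d) for o,d in L); b=sum((np.eye(3)-np.outer(d,d))@o for o,d in L)
        print("   ->",np.linalg.solve(A,b).round(4))
E
python3 cmp.py scene0 s14
```

```text
17.9 [2.71865294e-01 4.50591595e-05 3.82265494e-01] [-0.09041799 -0.12644141  0.7431276 ]
pan top 0.56 [288.4 200.2]
pan scene 0.73 [296.1 228.6]
   -> [ 0.6259 -0.044   0.0531]
pan_ring top 0.17 [359.  284.7]
pan_ring scene 0.79 [298.4 224.2]
   -> [ 0.5549 -0.1261  0.14  ]
pan_grip top 0.56 [341.8 257.9]
pan_grip scene 0.92 [221.2 214.3]
   -> [ 0.5011 -0.1449  0.1088]
pan_tip scene 0.84 [189.3 214.4]
deep_pan top 0.96 [209.6 308. ]
deep_pan scene 0.73 [259.  169.1]
   -> [ 3.966e-01  1.256e-01 -2.000e-04]
shallow_pan top 0.64 [174.6 218.5]
shallow_pan scene 0.94 [331.4 180.6]
   -> [0.5915 0.2004 0.0063]
marker_pot top 0.79 [399.5 210.9]
marker_pot scene 0.96 [213.6 313.4]
   -> [ 0.6004 -0.2929  0.0061]
scene0
 far 280 [47 32 21 18 15 19 30 54 74 78 88 84 88 87 87 87 86 88 89 86]
 far 290 [90 90 90 89 90 88 85 84 91 89 91 90 90 88 90 91 89 90 91 91]
 far 300 [ 89  86  87  89  94  98 102 122 149 141 139 138 139 141 143 144 144 141
 141 131]
 far 320 [105 104 105 106 106 105 105 105 105 106 107 112 135 162 158 157 160 160
 159 160]
 near 290 [ 62  89 110  87  78  80 105 126  92  86
[... 469 characters left out ...]

 far 290 [ 86  86  85  87  87  87 105 132 138 134 126 125 117 116 116 115 117 118
 120 119]
 far 300 [ 84  86  93 112 146 154 157 154 147 145 136 132 129 130 132 132 132 133
 134 135]
 far 320 [100 101 100 103 102 103 102 101 101 101 104 101 100 101 109 132 148 151
 151 151]
 near 290 [125 125 125 112  86  77  76  74  75  99 118  87  81  77  78  88 105 109
 113 117]
 near 310 [ 94 119 120 121 120 121 121 119 116 109  98  68  62  61  60  67  73  74
  85 106]
 near 330 [112 111 104  67  59  68  76  77  77  76  78  76  76  77  75  75  76 100
 124 127]
 left [112 115 102 113 136 137 130  72  60  62  63  64  66  67  71  70]  right [149 146 145 142 139 137 137 136  96  78  76  68  60  61  58  56]
```

View pics/t14.png

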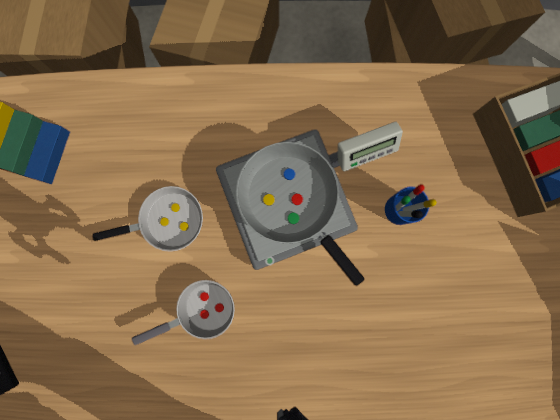

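View pics/s14.png

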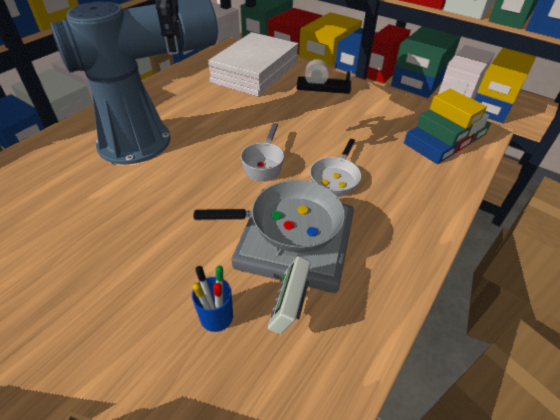

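```bash
python3 -c "
from h import *
print(ticket.hand_in())"
```

```text
the job is handed in; nothing more can be done
None
```

I swung the pan's handle from over the counting pans round to the robot's side with a loosely straddling gripper. I felt it drop over the rods and meet its stop, then let go and handed in at about 18 s of the 56 s allowed.

- **Swing:** turning took about 3 N sideways, with one brief reading of about 4.5 N early on that I backed off from.
- **Drop:** the pan came down in two stages. At first only its near side dropped and it sat slightly tilted. A few more gentle millimetres brought the far side down too.
- **Stop:** at the end of the slack the sideways force rose to about 6 N, against the 25 N allowed, and I backed off there.
- **Height after release:** the grip measures about 109 mm above the bench (108 mm expected when seated). The pan's origin measures about 53 mm (56 mm expected). The rim is 2 to 3 pixels lower at front and back than at the start, which fits a level 7 mm drop.
- **Handle angle:** it sits about 0.3 rad from the scale's front direction, on the marker-pot side. That is at the edge of the stated range, and my reading of the scale's own angle is only rough.
- **Other objects:** the two counting pans and the marker pot look unmoved in the pictures, and the arm is clear of everything.

One check failed: a finer fit of the rim's tilt was too noisy to use, so "level" rests on the rim edges and the felt stop.

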